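# Load the measuring rack with the row of sample bottles in reverse order

## Robot

A 6-joint arm with a two-finger parallel gripper is mounted at the origin on the work surface. World frame = base frame: x ahead of the robot, y to its left, z up, the work surface at z = 0. Lengths are in m, angles in rad, forces in N, time in s.
With the tool pointing down it reaches from about 0.325 to 0.925 m from the base axis. Payload 3.1 kg.
Tool frame: the origin (TCP) lies at the very end of the fingers, on their centre line; the grasp point (between the pads) lies robot.hold_point_z behind it (robot.hold_point_z is the distance from the TCP to the grasp point, in m); x points along the fingers, y is the direction in which the jaws open and shut, and the axes are right-handed (so a half turn about x gives the same grasp; the last joint's range is limited). The gripper opens to 85 mm and grips with 20 to 120 N. Pads are 22 mm wide; open, the fingers measure 114 mm over their backs; the gripper's body (76 mm by 85 mm) begins 54 mm behind the grasp point. The pads swing forward as they close: fully open they stand 13 mm farther back than shut.
Start: joints at [-1.392, 0.217, 1.613, -0, 1.311, -0.112], TCP at [0.179, -0.599, 0.231] pointing down, gripper open.
Joint ranges: [-2.75, 2.75], [-0.78, 2.1], [0.31, 2.55], [-1.13, 4.27], [0.13, 2.63], [-2.58, 2.58]. Speed limits (rad/s): [2.79, 2.79, 3.14, 3.14, 3.14, 3.14].

## Interface

Orientations are given as a rotation vector (axis times angle).
In Python, from station import robot gives the robot as it stands.
- The arm moves only by the tool apply_moves, never from a script. Its arguments are lists of equal length, an entry for each row: "grip": the opening in per cent of the stroke, from 0 (shut) to 100 (fully open); "delta_pos": the shift along the tool's x, y, z in m, a list of three; "twist": the turn, a rotation vector about the tool's x, y, z in rad, a list of three. In form: {"grip": [grip, ...], "delta_pos": [[tx, ty, tz], ...], "twist": [[rx, ry, rz], ...]}. A call has 1 to 20 rows; each row is the pose to reach, as a shift and turn from the pose commanded when the call began, along the tool's axes at that moment; what a row does not reach only later rows make up. A row lasts 1/10 s, in which the tool goes at most 50 mm and 8.59 degrees, less where a joint would pass 70% of its speed; a pose out of reach is approached as far as the arm can. A call with a gripper value outside its range is refused whole. The fingers move at their own pace and stop on an object; the grip force is fixed at half the most. Time passes only in rows, so rows that repeat a pose let the fingers close. It gives the time, the measured TCP pose, the force and the opening at its end, in the units of the state.
- robot.read_state(): the state, without advancing time (a new reading comes with each control period).
- robot.snapshot(name): name is "scene" or "top" or "wrist"; returns a dict with "pixels" (384x512x3 uint8, blue, green, red), "vertical_fov" (degrees; the focal length in pixels is half the picture's height over the tangent of half this angle, whatever the lens; pixels are square), "cx", "cy" (the principal point, pixels), "dist" ([k1, k2, p1, p2, k3] as OpenCV has them; the pictures are not rectified), "R" (3x3) and "t" (3): a world point X has camera coordinates R X + t. Camera axes: x right, y down, z forward; pixel columns grow to the right and rows downward; lengths in m; the calibration is good to about 2 mm. A picture is of the moment at which its call begins. There is no depth.
- robot.close_job(): hands the job in, once; it reports no verdict.
The state is a dict: "clock": time; "joints": joint angles; "joint_velocities": joint speeds; "joint_efforts": joint torques, N m; "position": TCP position; "eef_rot": TCP orientation; "ft_force": force on the tool from outside, world axes, zero at the start; "torque": the same for the moment, N m; "opening": finger opening in m.
Only numpy, scipy, OpenCV 4.12 (cv2) and the standard library are available. Lean on these libraries where they do the work, as an engineer would, in place of code of your own. Each camera call takes 0.05 s, during which the arm holds its last target. There are 200 camera calls.

## Task

Move the four sample bottles from the metal carrier into the white measuring rack, one to each place, in reverse order as counted from the black grip tabs: the bottle nearest the carrier's tab goes to the place farthest from the rack's tab, the next one to the second farthest, and so on, until the bottle farthest from the carrier's tab stands in the place nearest the rack's tab. Keep the bottles upright all the while, and leave each standing flat on the floor of its place.

Things in the scene. Friction and masses are not known exactly. Their poses are not given: they have to be found in the camera images.
- wide_mid (a point): Wide straight round bottle: diameter 40, total height 74, its cap (top 18 mm) as wide as the body. Amber glass with a white cap, loose, standing upright. The point is on its vertical axis, half-way up; the point's z points up. At the start it stands in cup1; mass about 90 g.
- necked_mid (a point): Round bottle with sloping shoulders and a narrow neck and cap: body diameter 38 up to 60 mm height, cap diameter 22, total height 94. Amber glass with a white cap, loose, standing upright. The point is on its vertical axis, half-way up; the point's z points up. At the start it stands in cup2; mass about 90 g.
- square_mid (a point): Square bottle: body 36 x 36, 62 high, round cap diameter 26 on top, total height 84. Its x and y point along its flat sides, which at the start are parallel to the carrier's sides. Amber glass with a white cap, loose, standing upright. The point is on its vertical axis, half-way up; the point's z points up. At the start it stands in cup3; mass about 90 g.
- slim_mid (a point): Slim straight round bottle: diameter 28, total height 86. Amber glass with a white cap, loose, standing upright. The point is on its vertical axis, half-way up; the point's z points up. At the start it stands in cup4; mass about 50 g.
- carrier: Dark steel carrier tray, fixed, 76 x 252 x 8 mm, with a black grip tab (40 x 32, 16 high) at one end. Any yaw, either side of the table. Origin: centre of the underside, on the table; x across the row, y along it, +y towards the tab. Four aluminium cups in a row on it at y = +90, +30, -30, -90 mm, x = 0, hold the bottles at the start, in any order.
- cup1: Shallow square aluminium cup on the carrier in which the wide bottle starts; fixed, so it still marks that bottle's place in the row when the bottle is gone. The four cups look alike: 58 x 58, 14 high, walls and floor 3 mm (floor 11 mm, rim 22 mm above the table). Origin: centre of its underside, 8 mm above the table; axes parallel to the carrier's.
- cup2: Shallow square aluminium cup on the carrier in which the necked bottle starts; fixed, so it still marks that bottle's place in the row when the bottle is gone. The four cups look alike: 58 x 58, 14 high, walls and floor 3 mm (floor 11 mm, rim 22 mm above the table). Origin: centre of its underside, 8 mm above the table; axes parallel to the carrier's.
- cup3: Shallow square aluminium cup on the carrier in which the square bottle starts; fixed, so it still marks that bottle's place in the row when the bottle is gone. The four cups look alike: 58 x 58, 14 high, walls and floor 3 mm (floor 11 mm, rim 22 mm above the table). Origin: centre of its underside, 8 mm above the table; axes parallel to the carrier's.
- cup4: Shallow square aluminium cup on the carrier in which the slim bottle starts; fixed, so it still marks that bottle's place in the row when the bottle is gone. The four cups look alike: 58 x 58, 14 high, walls and floor 3 mm (floor 11 mm, rim 22 mm above the table). Origin: centre of its underside, 8 mm above the table; axes parallel to the carrier's.
- rack: White plastic rack, fixed, foot 76 x 252 mm, with a black grip tab (40 x 32, 16 high) at one end. Any yaw, either side of the table. Origin: centre of the underside, on the table; x across the row, y along it, +y towards the tab. Four places at y = +90, +30, -30, -90 mm, x = 0, each 52 mm wide (x) by 56 (y), floor 6 mm and walls (4 thick) 20 mm above the table.
There are look-alikes about, which are no part of the job. What is shaped like the part that bears wide_mid but purple or turquoise is not meant.

How it is judged:
At the end, for the whole second after the job is handed in: All four bottles stand at rest in the rack, upright (within 7 degrees) on the floor of their places (height within 5 mm), each within 16 mm along and across the row of the centre of its place; the bottle that started n-th from the carrier's tab stands n-th from the end of the rack without the tab (((y of cup1 in the frame of carrier between 0.06 and 0.12 m and y of wide_mid in the frame of rack between -0.106 and -0.074 m) or (y of cup1 in the frame of carrier between 0 and 0.06 m and y of wide_mid in the frame of rack between -0.046 and -0.014 m) or (y of cup1 in the frame of carrier between -0.06 and 0 m and y of wide_mid in the frame of rack between 0.014 and 0.046 m) or (y of cup1 in the frame of carrier between -0.12 and -0.06 m and y of wide_mid in the frame of rack between 0.074 and 0.106 m)) and x of wide_mid in the frame of rack between -0.016 and 0.016 m and height (world z) of wide_mid between 0.038 and 0.049 m and angle between each of wide_mid, necked_mid, square_mid, slim_mid's own z axis and vertical below 0.12 rad and linear speed of each of wide, necked, square, slim below 0.02 m/s and ((y of cup2 in the frame of carrier between 0.06 and 0.12 m and y of necked_mid in the frame of rack between -0.106 and -0.074 m) or (y of cup2 in the frame of carrier between 0 and 0.06 m and y of necked_mid in the frame of rack between -0.046 and -0.014 m) or (y of cup2 in the frame of carrier between -0.06 and 0 m and y of necked_mid in the frame of rack between 0.014 and 0.046 m) or (y of cup2 in the frame of carrier between -0.12 and -0.06 m and y of necked_mid in the frame of rack between 0.074 and 0.106 m)) and x of necked_mid in the frame of rack between -0.016 and 0.016 m and height (world z) of necked_mid between 0.048 and 0.059 m and ((y of cup3 in the frame of carrier between 0.06 and 0.12 m and y of square_mid in the frame of rack between -0.106 and -0.074 m) or (y of cup3 in the frame of carrier between 0 and 0.06 m and y of square_mid in the frame of rack between -0.046 and -0.014 m) or (y of cup3 in the frame of carrier between -0.06 and 0 m and y of square_mid in the frame of rack between 0.014 and 0.046 m) or (y of cup3 in the frame of carrier between -0.12 and -0.06 m and y of square_mid in the frame of rack between 0.074 and 0.106 m)) and x of square_mid in the frame of rack between -0.016 and 0.016 m and height (world z) of square_mid between 0.043 and 0.054 m and ((y of cup4 in the frame of carrier between 0.06 and 0.12 m and y of slim_mid in the frame of rack between -0.106 and -0.074 m) or (y of cup4 in the frame of carrier between 0 and 0.06 m and y of slim_mid in the frame of rack between -0.046 and -0.014 m) or (y of cup4 in the frame of carrier between -0.06 and 0 m and y of slim_mid in the frame of rack between 0.014 and 0.046 m) or (y of cup4 in the frame of carrier between -0.12 and -0.06 m and y of slim_mid in the frame of rack between 0.074 and 0.106 m)) and x of slim_mid in the frame of rack between -0.016 and 0.016 m and height (world z) of slim_mid between 0.044 and 0.055 m); the robot touches nothing.
It fails at once if the wide bottle is tipped by more than 35 degrees (angle between wide_mid's own z axis and vertical above 0.61 rad).
It fails at once if the necked bottle is tipped by more than 35 degrees (angle between necked_mid's own z axis and vertical above 0.61 rad).
It fails at once if the square bottle is tipped by more than 35 degrees (angle between square_mid's own z axis and vertical above 0.61 rad).
It fails at once if the slim bottle is tipped by more than 35 degrees (angle between slim_mid's own z axis and vertical above 0.61 rad).
It also fails if it takes over 136 s, if anything falls off the work surface, if the arm or the gripper's body presses on something with over 40 N, if the wrist force passes 120 N, or if a joint passes its speed limit or range.

## Working session

There is one attempt and no reset: what is moved stays moved. The work goes in short steps, Python scripts to look and compute and a tool call to move; the robot and the scene stay as the last step left them, time stands still between calls to the robot, and variables do not carry over. Pictures are saved under pics/ and viewed, about 12 in all and at most 16, crops included, and the job is handed in when it is done.

Besides the shell and the picture viewer there is one more tool, called as name(argument=value, ...) on one line, values as JSON. apply_moves: Moves the arm, as the interface text tells. Its arguments: {"type":"object","properties":{"grip":{"type":"array"},"delta_pos":{"type":"array"},"twist":{"type":"array"}},"required":["grip","delta_pos","twist"]}

```bash
mkdir -p pics
cat > h.py <<'E'
import numpy as np, cv2
from station import robot
def snap(n,f):
    s=robot.snapshot(n); cv2.imwrite('pics/'+f,s['pixels'])
    np.savez('pics/'+f+'.npz',**{k:np.array(v) for k,v in s.items()}); return s
def load(f): return dict(np.load('pics/'+f+'.npz'))
def K(s):
    f=s['pixels'].shape[0]/2/np.tan(np.radians(float(s['vertical_fov']))/2)
    return np.array([[f,0,float(s['cx'])],[0,f,float(s['cy'])],[0,0,1]])
def ray(s,uv,z):
    p=cv2.undistortPoints(np.array(uv,float).reshape(-1,1,2),K(s),np.array(s['dist'],float)).reshape(-1,2)
    d=np.c_[p,np.ones(len(p))]@np.array(s['R']); c=-np.array(s['R']).T@np.array(s['t'])
    return c+d*((z-c[2])/d[:,2])[:,None]
def proj(s,X):
    return cv2.projectPoints(np.array(X,float).reshape(-1,1,3),cv2.Rodrigues(np.array(s['R'],float))[0],np.array(s['t'],float),K(s),np.array(s['dist'],float))[0].reshape(-1,2)
E
python3 - <<'E'
from h import *
a=snap('top','top0.png'); b=snap('scene','sc0.png')
print(robot.read_state(), robot.hold_point_z)
for s in (a,b): print(-np.array(s['R']).T@np.array(s['t']), s['vertical_fov'])
E
```

```text
{'clock': 0.1, 'joints': array([-1.39221751e+00,  2.17687484e-01,  1.61475830e+00,  8.31534031e-06,
        1.31130868e+00, -1.12187396e-01]), 'joint_velocities': array([ 6.01532230e-04, -1.51333465e-03, -2.77158194e-03, -1.85613786e-04,
       -1.27642514e-03,  3.17855912e-05]), 'joint_efforts': array([-1.01304140e-03, -3.98078942e+01, -3.04966235e+01, -1.15435478e-04,
        4.30678294e-03,  1.95875785e-06]), 'position': array([ 0.1790804 , -0.59803724,  0.23010144]), 'eef_rot': array([ 2.06612729,  0.30477804, -2.06626035]), 'ft_force': array([0.03667279, 0.36236345, 0.36108772]), 'torque': array([-0.03813005,  0.05956931, -0.0412314 ]), 'opening': 0.08568045865708471} 0.0187
[ 0.43237    -0.03130274  1.04858799] 45.733992764118184
[1.1262646  0.21128879 0.66610597] 55.84382380962304
```

View pics/top0.png

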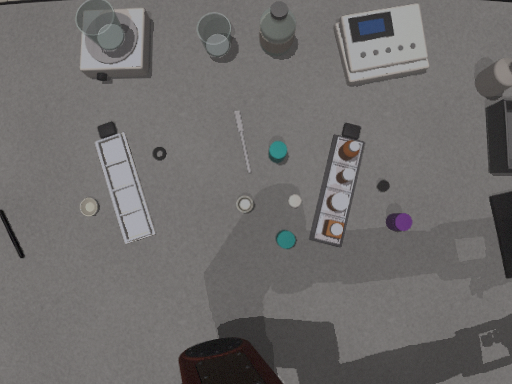

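View pics/sc0.png

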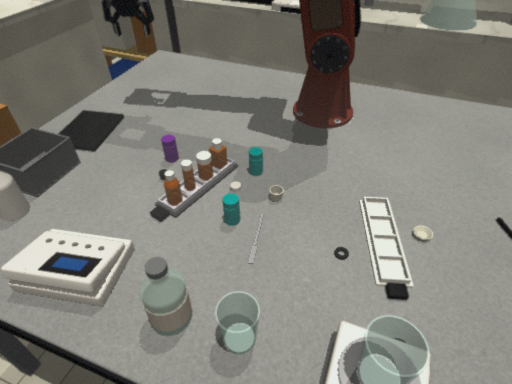

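The rack is at the left, near pixel (125,187), with its tab at (108,130). The carrier is at the right, near (338,190), with its tab at (351,130). Counting from the carrier's tab, the order is necked, slim, wide, square. Next I'll take enlarged crops to measure.

Run:
```python
from h import *
s=load('top0.png'); im=s['pixels']
a=cv2.resize(im[115:255,75:175],None,fx=4,fy=4,interpolation=cv2.INTER_CUBIC)
b=cv2.resize(im[115:255,290:390],None,fx=4,fy=4,interpolation=cv2.INTER_CUBIC)
cv2.imwrite('pics/crop0.png',np.hstack([a,b]))
for n,(x0,x1) in dict(rack=(75,175),car=(290,390)).items():
    c=im[115:255,x0:x1]; g=cv2.cvtColor(c,cv2.COLOR_BGR2GRAY)
    for nm,m in (('bright',g>135),('dark',g<50)):
        k,_=cv2.findContours(m.astype('uint8'),cv2.RETR_EXTERNAL,cv2.CHAIN_APPROX_NONE)
        for q in k:
            if cv2.contourArea(q)>60:
                r=cv2.minAreaRect(q); print(n,nm,np.round(np.array(r[0])+[x0,115],1),np.round(r[1],1),round(r[2],1),np.round(cv2.boxPoints(r)+[x0,115],1).tolist())
```

```text
rack bright [ 89.6 207.1] [13.3 18. ] 21.0 [[80.2, 213.1], [86.6, 196.3], [99.0, 201.1], [92.6, 217.9]]
rack bright [121.8 188.1] [107.5  27.4] 72.9 [[92.9, 140.7], [119.1, 132.7], [150.7, 235.4], [124.5, 243.5]]
rack bright [137.9 182.9] [106.6   3.2] 73.1 [[120.8, 132.4], [123.9, 131.4], [154.9, 233.4], [151.8, 234.4]]
rack dark [159.5 153. ] [12.  10.6] 45.0 [[151.5, 152.5], [159.0, 145.0], [167.5, 153.5], [160.0, 161.0]]
car bright [336.5 228.5] [11. 11.] 90.0 [[331.0, 223.0], [342.0, 223.0], [342.0, 234.0], [331.0, 234.0]]
car bright [295. 200.] [10. 12.] 0.0 [[290.0, 206.0], [290.0, 194.0], [300.0, 194.0], [300.0, 206.0]]
car bright [355.4 145.7] [11.4  9.5] 14.0 [[348.8, 148.9], [351.1, 139.8], [362.1, 142.5], [359.8, 151.7]]
car bright [338.4 189.7] [ 25.4 103.4] 13.1 [[314.3, 237.2], [337.8, 136.5], [362.5, 142.2], [339.0, 243.0]]
car dark [383.  185.5] [ 9. 10.] 90.0 [[378.0, 181.0], [388.0, 181.0], [388.0, 190.0], [378.0, 190.0]]
car dark [350.6 131. ] [16.7 13.3] 14.0 [[340.9, 135.5], [344.1, 122.5], [360.4, 126.6], [357.1, 139.5]]
```

View pics/crop0.png

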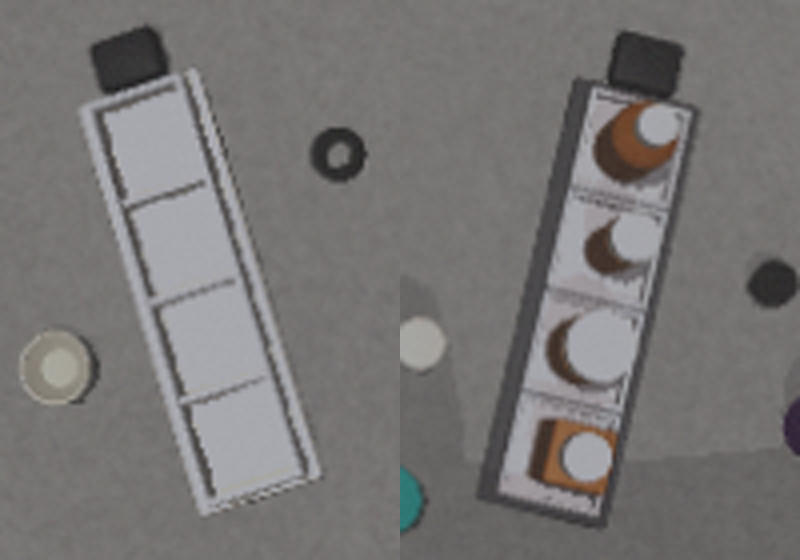

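The crops confirm the order from the tab: necked, slim, wide, square. In crop pixels the carrier plate corners are (578,78), (697,105), (605,527) and (478,497). The rack corners are (80,105), (195,70), (320,478) and (203,515).

Run:
```python
from h import *
from scipy.spatial.transform import Rotation as R
s=load('top0.png')
def fr(c,off,z):
    P=ray(s,np.array(c)/4+off-0.0,z)[:,:2]; top=(P[0]+P[1])/2;bot=(P[2]+P[3])/2
    d=top-bot; print(P.round(4).tolist()); print('L',np.linalg.norm(d),'W',np.linalg.norm(P[0]-P[1]),np.linalg.norm(P[2]-P[3]),'c',P.mean(0),'yaw(y axis ang)',np.degrees(np.arctan2(d[1],d[0])))
    u=d/np.linalg.norm(d); return P.mean(0),u
cc,cu=fr([(578,78),(697,105),(605,527),(478,497)],[190,115],.008)
for z in (.0,.006,.02): rc,ru=fr([(80,105),(195,70),(320,478),(203,515)],[75,115],z)
for n,uv,z in (('neck',(659,125),.105),('slim',(634,238),.097),('wide',(600,346),.085),('sq',(587,456),.095)):
    p=ray(s,np.array([uv])/4+[190,115],z)[0,:2]; e=p-cc; print(n,p.round(4),'along',round(e@cu,4),'across',round(e@[cu[1],-cu[0]],4))
st=robot.read_state(); M=R.from_rotvec(st['eef_rot']).as_matrix(); print(M.round(3))
w=robot.snapshot('wrist'); c=-np.array(w['R']).T@w['t']; print('cam',c, 'in tool',M.T@(c-st['position']), 'fwd',np.array(w['R'])[2],'right',np.array(w['R'])[0])
print(M.T@np.array(w['R']).T, w['vertical_fov'])
```

```text
[[0.6289, -0.2146], [0.613, -0.2842], [0.3695, -0.2256], [0.3874, -0.1529]]
L 0.24986352540854087 W 0.07141459748654008 0.07492676142358849 c [ 0.49969278 -0.21932492] yaw(y axis ang) -13.930363938859285
[[0.6189, 0.3498], [0.6388, 0.2802], [0.3993, 0.2025], [0.3777, 0.2714]]
L 0.25272199230375736 W 0.07232685482720473 0.07215785592458843 c [0.50866768 0.27597751] yaw(y axis ang) 17.98730230597864
[[0.6178, 0.3476], [0.6376, 0.2785], [0.3995, 0.2012], [0.378, 0.2697]]
L 0.2512759219974395 W 0.07191300197585 0.0717449700816552 c [0.5082311  0.27421926] yaw(y axis ang) 17.98730230597866
[[0.6153, 0.3425], [0.6349, 0.2743], [0.3999, 0.1981], [0.3787, 0.2656]]
L 0.24790175794936462 W 0.07094734532268872 0.07078156978147765 c [0.50721243 0.27011667] yaw(y axis ang) 17.98730230597865
neck [ 0.5855 -0.24  ] along 0.0883 across -0.0006
slim [ 0.5265 -0.2269] along 0.0279 across 0.0009
wide [ 0.4701 -0.21  ] along -0.031 across -0.0019
sq [ 0.412  -0.2003] along -0.0897 across 0.0027
[[-0.     0.287 -0.958]
 [ 0.002 -0.958 -0.287]
 [-1.    -0.002 -0.   ]]
cam [ 0.24719368 -0.57582905  0.37328461] in tool [-0.14316117 -0.00205643 -0.07165677] fwd [-0.27102734 -0.07860996 -0.95935637] right [ 0.28696076 -0.95793887 -0.00257535]
[[ 4.28104313e-04 -2.82426943e-01  9.59288715e-01]
 [ 9.99999867e-01  3.98332644e-04 -3.28998329e-04]
 [-2.89198018e-04  9.59288728e-01  2.82427076e-01]] 64.85288043491114
```

```bash
cat > go.py <<'E'
# usage: go.py yaw x y z : shift and twist in tool axes from the present pose (yaw deg: direction of tool y)
import sys; from h import *
from scipy.spatial.transform import Rotation as R
def go(yaw,x,y,z):
    st=robot.read_state(); M=R.from_rotvec(st['eef_rot']).as_matrix()
    a=np.radians(yaw); X=[0,0,-1]; Y=[np.cos(a),np.sin(a),0]; T=np.c_[X,Y,np.cross(X,Y)]
    print((M.T@(np.array([x,y,z])-st['position'])).round(4).tolist(), R.from_matrix(M.T@T).as_rotvec().round(3).tolist())
if __name__=='__main__': go(*map(float,sys.argv[1:]))
E
python3 go.py -103.9 .586 -.240 .18
```

```text
[0.0508, -0.2263, -0.4925] [0.533, 0.0, 0.002]
```

apply_moves(grip=[100,100,100,100,100,100,100,100,100,100,100,100,100,100,100,100,100,100,100], delta_pos=[[0,-0.005,-0.01],[0.003,-0.014,-0.03],[0.006,-0.028,-0.06],[0.01,-0.046,-0.1],[0.014,-0.064,-0.14],[0.018,-0.083,-0.18],[0.023,-0.101,-0.22],[0.027,-0.119,-0.26],[0.031,-0.138,-0.3],[0.035,-0.156,-0.34],[0.039,-0.174,-0.38],[0.043,-0.193,-0.42],[0.046,-0.207,-0.45],[0.049,-0.216,-0.47],[0.05,-0.222,-0.484],[0.051,-0.226,-0.4925],[0.051,-0.226,-0.4925],[0.051,-0.226,-0.4925],[0.051,-0.226,-0.4925]], twist=[[0.02,0,0],[0.05,0,0],[0.09,0,0],[0.13,0,0],[0.17,0,0],[0.21,0,0],[0.25,0,0],[0.29,0,0],[0.33,0,0],[0.37,0,0],[0.41,0,0],[0.45,0,0],[0.48,0,0],[0.51,0,0],[0.525,0,0],[0.533,0,0],[0.533,0,0],[0.533,0,0],[0.533,0,0]])

```text
clock: 2.05
position: [0.5856, -0.2418, 0.1803]
eef_rot: [-2.092, 0.256, 2.093]
ft_force: [-0.0, -0.4, -0.4]
opening: 0.0855
```

```bash
python3 - <<'E'
from h import *
s=snap('wrist','w1.png'); st=robot.read_state(); print(st['position'],st['clock'])
c=[.586,-.24]
print(proj(s,[[*c,.105],[*c,.011]]))
E
python3 go.py -103.9 .586 -.240 .04
```

```text
[ 0.5856483  -0.2418185   0.18041259] 2.1
[[255.05695724 202.12939682]
 [255.06361018 174.76506242]]
[0.1404, -0.0019, 0.0001] [-0.001, 0.0, -0.0]
```

View pics/w1.png

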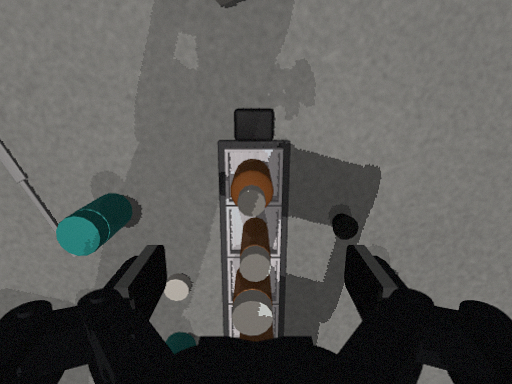

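The cap is at (251,202) against a prediction of (255,202), and the row runs parallel to the image, so the estimate holds. Next: descend, grip, lift.

apply_moves(grip=[100,100,100,100,100,100,100,100,100,40,20,0,0,0,0,0,0,0,0,0], delta_pos=[[0.01,-0.001,0],[0.03,-0.001,0],[0.055,-0.001,0],[0.08,-0.001,0],[0.105,-0.001,0],[0.125,-0.001,0],[0.136,-0.001,0],[0.14,-0.001,0],[0.14,-0.001,0],[0.14,-0.001,0],[0.14,-0.001,0],[0.14,-0.001,0],[0.14,-0.001,0],[0.14,-0.001,0],[0.14,-0.001,0],[0.14,-0.001,0],[0.14,-0.001,0],[0.135,-0.001,0],[0.125,-0.001,0],[0.11,-0.001,0]], twist=[[0,0,0],[0,0,0],[0,0,0],[0,0,0],[0,0,0],[0,0,0],[0,0,0],[0,0,0],[0,0,0],[0,0,0],[0,0,0],[0,0,0],[0,0,0],[0,0,0],[0,0,0],[0,0,0],[0,0,0],[0,0,0],[0,0,0],[0,0,0]])

```text
clock: 4.1
position: [0.5849, -0.2393, 0.0693]
eef_rot: [-2.088, 0.253, 2.096]
ft_force: [0.2, -1.0, -1.8]
opening: 0.0365
```

```bash
python3 - <<'E'
from h import *
st=robot.read_state(); print(st['position'],st['opening'],st['ft_force'])
E
python3 go.py -103.9 .586 -.240 .2; python3 go.py -72 .44 .25 .22
```

```text
[ 0.5848857  -0.23931864  0.06927577] 0.03652460247755127 [ 0.23178146 -0.98880845 -1.7931192 ]
[-0.1307, 0.0003, -0.0007] [0.0, 0.004, 0.001]
[-0.1493, -0.4404, 0.2586] [-0.556, 0.004, 0.002]
```

apply_moves(grip=[0,0,0,0,0,0,0,0,0,0,0,0,0,0,0,0,0,0,0,0], delta_pos=[[-0.02,0,0],[-0.045,0,0],[-0.07,0,0],[-0.1,-0.01,0.006],[-0.125,-0.03,0.019],[-0.14,-0.06,0.038],[-0.149,-0.095,0.06],[-0.149,-0.13,0.083],[-0.149,-0.165,0.105],[-0.149,-0.2,0.127],[-0.149,-0.235,0.149],[-0.149,-0.27,0.172],[-0.149,-0.305,0.194],[-0.149,-0.34,0.216],[-0.149,-0.372,0.236],[-0.149,-0.398,0.253],[-0.149,-0.417,0.265],[-0.149,-0.428,0.272],[-0.149,-0.4325,0.275],[-0.149,-0.4325,0.275]], twist=[[0,0,0],[0,0,0],[0,0,0],[-0.01,0,0],[-0.03,0,0],[-0.06,0,0],[-0.1,0,0],[-0.15,0,0],[-0.2,0,0],[-0.25,0,0],[-0.3,0,0],[-0.35,0,0],[-0.4,0,0],[-0.44,0,0],[-0.48,0,0],[-0.51,0,0],[-0.53,0,0],[-0.545,0,0],[-0.556,0,0],[-0.556,0,0]])

```text
clock: 6.1
position: [0.4233, 0.2457, 0.2196]
eef_rot: [2.052, 0.325, -2.051]
ft_force: [0.9, -0.2, -1.7]
opening: 0.0361
```

Run:
```python
from h import *
robot.snapshot('wrist');robot.snapshot('wrist');robot.snapshot('wrist')
s=snap('wrist','w2.png'); st=robot.read_state(); print(st['position'],st['opening'],st['clock'])
```

```text
[0.42359772 0.24486975 0.21927661] 0.036164685553552574 6.3
```

View pics/w2.png

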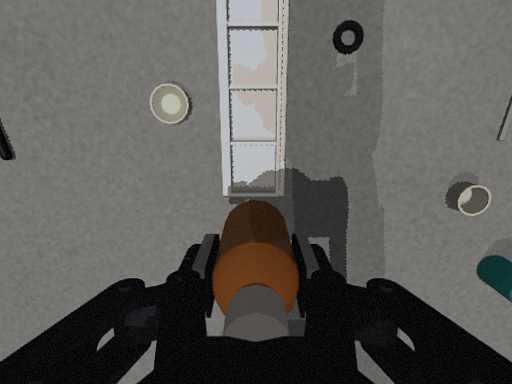

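The rack appears with dividers at rows ~140, 87 and 24, its end wall at ~191, and side walls at columns ~229 and ~279.

Run:
```python
from h import *
s=load('w2.png')
u=np.array([np.cos(np.radians(18)),np.sin(np.radians(18))]); v=np.array([u[1],-u[0]])
P=ray(s,[(254,191),(254,140.5),(254,87.5),(254,24.5)],.02)[:,:2]
for p,y in zip(P,(-.12,-.06,0,.06)): print((p-y*u).round(4))
for r in (60,110,165):
    g=s['pixels'][r,205:300].mean(1).astype(int); print(r,g.tolist())
c=cv2.resize(s['pixels'][0:205,205:305],None,fx=4,fy=4,interpolation=cv2.INTER_CUBIC)[-600:]
cv2.imwrite('pics/c2.png',c)
```

```text
[0.5127 0.2775]
[0.5117 0.277 ]
[0.5079 0.2756]
[0.5076 0.2753]
60 [117, 118, 120, 117, 120, 118, 115, 115, 119, 121, 118, 115, 122, 154, 189, 190, 189, 192, 190, 189, 189, 194, 160, 81, 86, 114, 158, 191, 191, 190, 187, 188, 188, 190, 189, 190, 188, 189, 190, 190, 191, 187, 192, 191, 190, 191, 190, 189, 190, 190, 189, 189, 191, 189, 192, 189, 188, 189, 190, 186, 177, 176, 176, 176, 173, 176, 174, 172, 173, 174, 181, 162, 101, 188, 184, 179, 149, 116, 179, 176, 173, 166, 130, 93, 96, 99, 98, 98, 100, 98, 99, 97, 97, 95, 97]
110 [117, 123, 119, 125, 122, 123, 118, 117, 122, 118, 119, 118, 118, 114, 138, 176, 192, 192, 190, 188, 188, 189, 193, 176, 107, 64, 108, 167, 191, 191, 191, 190, 188, 188, 190, 187, 190, 191, 188, 189, 189, 189, 188, 190, 191, 187, 190, 192, 191, 187, 176, 174, 174, 173, 175, 176, 175, 175, 176, 174, 176, 172, 172, 172, 172, 173, 173, 177, 173, 173, 160, 108, 163, 184, 174, 141, 104, 173, 175, 174, 148, 101, 97, 96, 99, 99, 97, 99, 98, 101, 102, 103, 102, 101, 106]
165 [119, 118, 118, 115, 114, 114, 117, 116, 118, 113, 114, 111, 118, 114, 120, 112, 137, 181, 191, 191, 189, 189, 189, 192, 184, 138, 98, 164, 176, 192, 187, 189, 186, 188, 189, 190, 190, 188, 189, 189, 189, 192, 189, 186, 190, 190, 187, 187, 188, 189, 186, 189, 189, 185, 191, 192, 188, 189, 189, 189, 189, 189, 189, 189, 187, 190, 187, 189, 192, 177, 137, 171, 192, 186, 166, 175, 190, 188, 185, 149, 82, 112, 111, 110, 105, 107, 109, 105, 97, 99, 102, 99, 101, 98, 100]
```

View pics/c2.png

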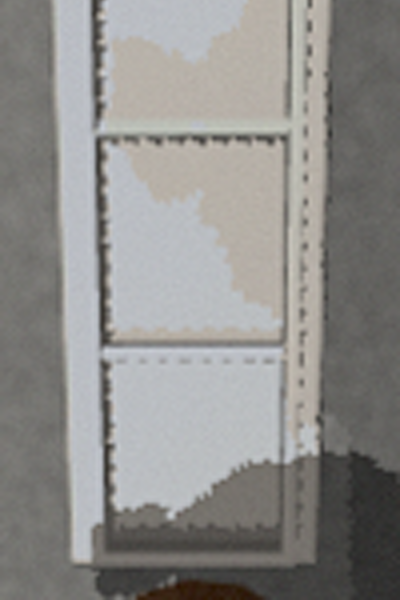

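```bash
python3 - <<'E'
from h import *
s=load('w2.png')
u=np.array([np.cos(np.radians(18)),np.sin(np.radians(18))]); v=np.array([u[1],-u[0]])
P=ray(s,[(254,194.5),(254,142.8),(254,87.5),(254,24.5)],.02)[:,:2]
for p,y in zip(P,(-.12,-.06,0,.06)): print((p-y*u).round(4), 'along', round(p@u-y,4))
for z,L in ((.004,[(218.3,60,287.3,60),(219.3,110,285.5,110),(221.2,165,284.2,165)]),(.02,[(228,60,276.8,60),(229,110,276,110),(230,165,275,165)])):
  for a in L:
    q=ray(s,[a[:2],a[2:]],z)[:,:2]; print(z,'w',np.linalg.norm(q[0]-q[1]).round(4),'lat',(q.mean(0)@v).round(4))
E
python3 go.py -72 .423 .246 .035
```

```text
[0.5086 0.2762] along 0.569
[0.5092 0.2762] along 0.5697
[0.5079 0.2756] along 0.5682
[0.5076 0.2753] along 0.5679
0.004 w 0.0752 lat -0.1065
0.004 w 0.0755 lat -0.1071
0.004 w 0.0757 lat -0.107
0.02 w 0.0508 lat -0.1068
0.02 w 0.0512 lat -0.1069
0.02 w 0.0517 lat -0.1071
[0.1843, -0.0013, 0.0002] [-0.002, 0.0, -0.0]
```

apply_moves(grip=[0,0,0,0,0,0,0,0,0,0,0,0,0,0,0], delta_pos=[[0.01,-0.003,0],[0.03,-0.005,0],[0.055,-0.005,0],[0.08,-0.005,0],[0.105,-0.005,0],[0.125,-0.005,0],[0.14,-0.005,0],[0.15,-0.005,0],[0.158,-0.005,0],[0.166,-0.005,0],[0.173,-0.005,0],[0.179,-0.005,0],[0.183,-0.005,0],[0.184,-0.005,0],[0.184,-0.005,0]], twist=[[0,0,0],[0,0,0],[0,0,0],[0,0,0],[0,0,0],[0,0,0],[0,0,0],[0,0,0],[0,0,0],[0,0,0],[0,0,0],[0,0,0],[0,0,0],[0,0,0],[0,0,0]])

```text
clock: 7.8
position: [0.4219, 0.2506, 0.0366]
eef_rot: [2.051, 0.324, -2.053]
ft_force: [-2.3, -0.7, 7.3]
opening: 0.0367
```

apply_moves(grip=[20,50,80,100,100,100,100,100,100,100,100,100,100,100,100], delta_pos=[[0,0,0],[0,0,0],[0,0,0],[0,0,0],[0,0,0],[0,0,0],[0,0,0],[-0.01,0,0],[-0.03,0,0],[-0.06,0,0],[-0.09,0,0],[-0.12,0,0],[-0.14,0,0],[-0.15,0,0],[-0.15,0,0]], twist=[[0,0,0],[0,0,0],[0,0,0],[0,0,0],[0,0,0],[0,0,0],[0,0,0],[0,0,0],[0,0,0],[0,0,0],[0,0,0],[0,0,0],[0,0,0],[0,0,0],[0,0,0]])

```text
clock: 9.3
position: [0.4229, 0.251, 0.1874]
eef_rot: [2.057, 0.326, -2.048]
ft_force: [-0.3, 0.3, -0.5]
opening: 0.0851
```

```bash
python3 - <<'E'
from h import *
s=snap('scene','sc1.png'); st=robot.read_state(); print(st['position'],st['opening'],st['clock'])
cv2.imwrite('pics/sc1c.png',cv2.resize(s['pixels'][120:330,130:450],None,fx=2.4,fy=2.4))
E
python3 go.py -103.9 .5275 -.2263 .18
```

```text
[0.42188179 0.25058482 0.1857306 ] 0.08519120780579198 9.35
[0.0056, 0.4862, 0.0467] [0.556, -0.001, 0.0]
```

View pics/sc1c.png

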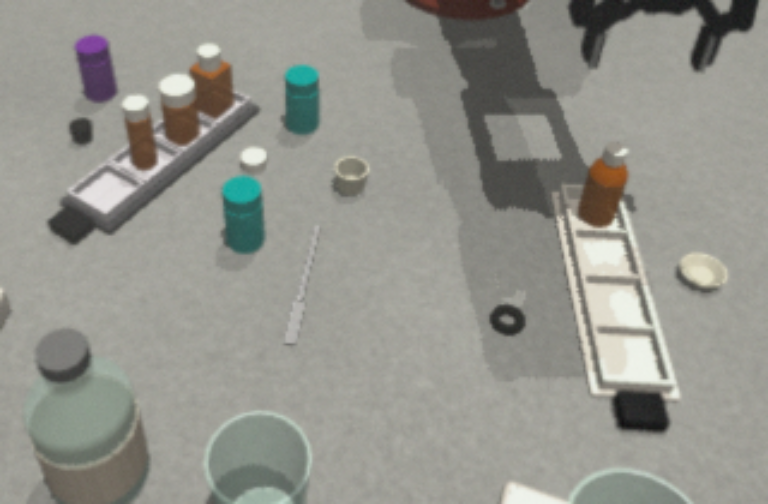

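The necked bottle stands in the end place of the rack but may be leaning, so I'll check by projecting an upright axis.

Run:
```python
from h import *
s=load('sc1.png'); c=[.4223,.2496]
p=(proj(s,[[*c,.006],[*c,.066],[*c,.1]])-[130,120])*2.4; print(p)
im=cv2.resize(s['pixels'][160:240,350:430],None,fx=7,fy=7,interpolation=cv2.INTER_CUBIC)
for q in proj(s,[[*c,.006],[*c,.066],[*c,.1]]): cv2.circle(im,tuple(int(k) for k in (q-[350,160])*7),4,(0,255,0),-1)
cv2.imwrite('pics/sc1d.png',im)
```

```text
[[594.41450209 214.6079975 ]
 [607.41159532 172.90098897]
 [615.34209054 147.50710389]]
```

View pics/sc1d.png

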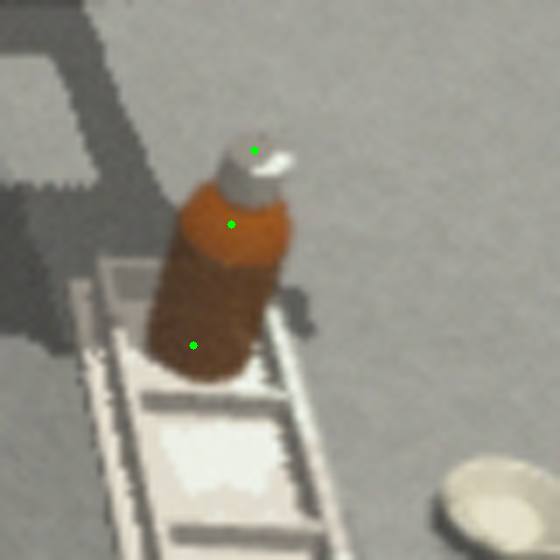

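The axis projection matches, so the bottle is upright and centred to within about 3 mm. On to the slim bottle.

apply_moves(grip=[100,100,100,100,100,100,100,100,100,100,100,100,100,100,100,100,100,100,100], delta_pos=[[0,0.01,0.001],[0,0.03,0.003],[0,0.06,0.006],[0,0.095,0.009],[0,0.13,0.0125],[0,0.165,0.016],[0,0.2,0.019],[0,0.235,0.0225],[0,0.27,0.026],[0,0.305,0.029],[0,0.34,0.033],[0,0.375,0.036],[0,0.405,0.039],[0.002,0.435,0.042],[0.004,0.458,0.044],[0.005,0.475,0.046],[0.006,0.483,0.0465],[0.006,0.486,0.047],[0.006,0.486,0.047]], twist=[[0,0,0],[0.02,0,0],[0.06,0,0],[0.1,0,0],[0.14,0,0],[0.18,0,0],[0.22,0,0],[0.26,0,0],[0.3,0,0],[0.34,0,0],[0.38,0,0],[0.42,0,0],[0.46,0,0],[0.49,0,0],[0.52,0,0],[0.54,0,0],[0.55,0,0],[0.556,0,0],[0.556,0,0]])

```text
clock: 11.25
position: [0.5267, -0.2258, 0.1788]
eef_rot: [-2.091, 0.254, 2.094]
ft_force: [-0.1, -0.2, 0.0]
opening: 0.0858
```

```bash
python3 - <<'E'
from h import *
for i in range(2): robot.snapshot('wrist')
s=robot.snapshot('wrist'); st=robot.read_state(); print(st['position'],st['clock'])
im=s['pixels']; c=[.5275,-.2267]; e=proj(s,[[*c,.097]])[0]; print(e)
g=im.astype(int); m=((g.min(2)>110)&(g.max(2)-g.min(2)<25)).astype('uint8')
n,l,stt,cen=cv2.connectedComponentsWithStats(m)
for i in range(1,n):
    if stt[i,4]>150 and abs(cen[i,0]-e[0])<60: print(stt[i],cen[i])
cv2.imwrite('pics/w3.png',im)
E
python3 go.py -103.9 .5275 -.2267 .04
```

```text
[ 0.52690474 -0.22531375  0.17934297] 11.4
[259.00183081 198.14421555]
[ 225   83   62   64 3656] [255.61980306 114.18982495]
[226 148  49  33 875] [245.89828571 157.872     ]
[ 182  181  101  168 6546] [227.81194623 266.20882982]
[ 288  217   50   65 2261] [309.3325962  247.62361787]
[245 313  27  23 189] [258.00529101 320.64550265]
[0.1393, 0.0012, -0.0009] [0.002, 0.0, 0.0]
```

View pics/w3.png

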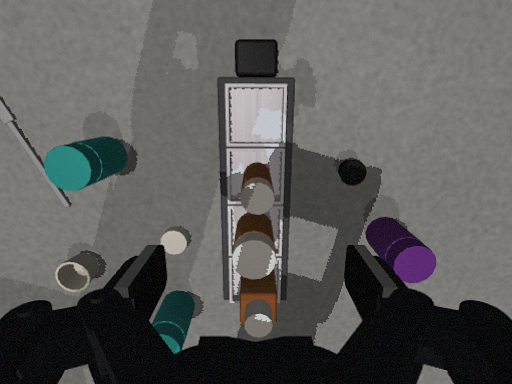

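Slim cap is at (257,197) against a predicted (259,198). Descend and grip.

apply_moves(grip=[100,100,100,100,100,100,100,100,100,40,20,0,0,0,0,0,0,0,0,0], delta_pos=[[0.01,0.001,0],[0.03,0.001,-0.001],[0.055,0.001,-0.001],[0.08,0.001,-0.001],[0.105,0.001,-0.001],[0.125,0.001,-0.001],[0.136,0.001,-0.001],[0.139,0.001,-0.001],[0.139,0.001,-0.001],[0.139,0.001,-0.001],[0.139,0.001,-0.001],[0.139,0.001,-0.001],[0.139,0.001,-0.001],[0.139,0.001,-0.001],[0.139,0.001,-0.001],[0.139,0.001,-0.001],[0.139,0.001,-0.001],[0.139,0.001,-0.001],[0.13,0.001,-0.001],[0.11,0.001,-0.001]], twist=[[0,0,0],[0,0,0],[0,0,0],[0,0,0],[0,0,0],[0,0,0],[0,0,0],[0,0,0],[0,0,0],[0,0,0],[0,0,0],[0,0,0],[0,0,0],[0,0,0],[0,0,0],[0,0,0],[0,0,0],[0,0,0],[0,0,0],[0,0,0]])

```text
clock: 13.4
position: [0.5253, -0.2261, 0.0671]
eef_rot: [-2.086, 0.252, 2.098]
ft_force: [0.4, -1.0, -0.4]
opening: 0.0267
```

```bash
python3 go.py -72 .4794 .2681 .22
```

```text
[-0.1511, -0.4691, 0.164] [-0.556, 0.005, 0.003]
```

apply_moves(grip=[0,0,0,0,0,0,0,0,0,0,0,0,0,0,0,0,0,0,0,0], delta_pos=[[-0.02,0,0],[-0.045,0,0],[-0.07,0,0],[-0.1,-0.01,0.003],[-0.125,-0.03,0.01],[-0.14,-0.065,0.023],[-0.15,-0.105,0.037],[-0.15,-0.145,0.051],[-0.15,-0.185,0.065],[-0.15,-0.225,0.079],[-0.15,-0.265,0.093],[-0.15,-0.305,0.107],[-0.15,-0.345,0.121],[-0.15,-0.38,0.133],[-0.15,-0.41,0.143],[-0.15,-0.435,0.152],[-0.15,-0.454,0.159],[-0.151,-0.465,0.163],[-0.151,-0.469,0.164],[-0.151,-0.469,0.164]], twist=[[0,0,0],[0,0,0],[0,0,0],[-0.01,0,0],[-0.03,0,0],[-0.06,0,0],[-0.1,0,0],[-0.15,0,0],[-0.2,0,0],[-0.25,0,0],[-0.3,0,0],[-0.35,0,0],[-0.4,0,0],[-0.44,0,0],[-0.48,0,0],[-0.51,0,0],[-0.53,0,0],[-0.545,0.002,0.002],[-0.556,0.004,0.003],[-0.556,0.004,0.003]])

```text
clock: 15.4
position: [0.4808, 0.267, 0.2201]
eef_rot: [2.053, 0.321, -2.047]
ft_force: [-0.5, 0.5, -1.2]
opening: 0.0269
```

apply_moves(grip=[0,0], delta_pos=[[0,0,0],[0,0,0]], twist=[[0,0,0],[0,0,0]])

```text
clock: 15.6
position: [0.4812, 0.2662, 0.2203]
eef_rot: [2.055, 0.319, -2.048]
ft_force: [0.1, -0.6, -0.9]
opening: 0.0271
```

```bash
python3 go.py -72 .4794 .2681 .035
```

```text
[0.1852, -0.0031, 0.0016] [-0.002, -0.003, -0.004]
```

apply_moves(grip=[0,0,0,0,0,0,0,0,0,0,0,0,0,0,0], delta_pos=[[0.01,-0.002,0.001],[0.03,-0.003,0.0015],[0.055,-0.003,0.0015],[0.08,-0.003,0.0015],[0.105,-0.003,0.0015],[0.125,-0.003,0.0015],[0.14,-0.003,0.0015],[0.15,-0.003,0.0015],[0.158,-0.003,0.0015],[0.166,-0.003,0.0015],[0.173,-0.003,0.0015],[0.179,-0.003,0.0015],[0.183,-0.003,0.0015],[0.1845,-0.003,0.0015],[0.1845,-0.003,0.0015]], twist=[[-0.002,-0.003,-0.004],[-0.002,-0.003,-0.004],[-0.002,-0.003,-0.004],[-0.002,-0.003,-0.004],[-0.002,-0.003,-0.004],[-0.002,-0.003,-0.004],[-0.002,-0.003,-0.004],[-0.002,-0.003,-0.004],[-0.002,-0.003,-0.004],[-0.002,-0.003,-0.004],[-0.002,-0.003,-0.004],[-0.002,-0.003,-0.004],[-0.002,-0.003,-0.004],[-0.002,-0.003,-0.004],[-0.002,-0.003,-0.004]])

```text
clock: 17.1
position: [0.4798, 0.2692, 0.0362]
eef_rot: [2.052, 0.327, -2.05]
ft_force: [0.4, -0.0, 1.0]
opening: 0.0267
```

apply_moves(grip=[20,50,80,100,100,100,100,100,100,100,100,100,100,100,100,100], delta_pos=[[0.001,0,0],[0.001,0,0],[0.001,0,0],[0.001,0,0],[0.001,0,0],[0.001,0,0],[0.001,0,0],[-0.01,0,0],[-0.03,0,0],[-0.06,0,0],[-0.09,0,0],[-0.12,0,0],[-0.14,0,0],[-0.15,0,0],[-0.15,0,0],[-0.15,0,0]], twist=[[0,0,0],[0,0,0],[0,0,0],[0,0,0],[0,0,0],[0,0,0],[0,0,0],[0,0,0],[0,0,0],[0,0,0],[0,0,0],[0,0,0],[0,0,0],[0,0,0],[0,0,0],[0,0,0]])

```text
clock: 18.7
position: [0.4788, 0.2688, 0.1851]
eef_rot: [2.05, 0.326, -2.052]
ft_force: [-0.0, 0.8, -0.1]
opening: 0.0854
```

```bash
python3 go.py -103.9 .470 -.2112 .18
```

```text
[0.0053, 0.4535, 0.1575] [0.558, 0.001, -0.0]
```

apply_moves(grip=[100,100,100,100,100,100,100,100,100,100,100,100,100,100,100,100,100,100,100], delta_pos=[[0,0.01,0.003],[0,0.03,0.01],[0,0.06,0.021],[0,0.095,0.033],[0,0.13,0.045],[0,0.165,0.057],[0,0.2,0.069],[0,0.235,0.082],[0,0.27,0.094],[0,0.305,0.106],[0,0.335,0.116],[0,0.365,0.127],[0,0.39,0.135],[0.002,0.412,0.143],[0.004,0.43,0.149],[0.005,0.443,0.154],[0.005,0.451,0.157],[0.005,0.4535,0.1575],[0.005,0.4535,0.1575]], twist=[[0,0,0],[0.02,0,0],[0.06,0,0],[0.1,0,0],[0.14,0,0],[0.18,0,0],[0.22,0,0],[0.26,0,0],[0.3,0,0],[0.34,0,0],[0.38,0,0],[0.42,0,0],[0.46,0,0],[0.49,0,0],[0.52,0,0],[0.54,0,0],[0.55,0,0],[0.558,0,0],[0.558,0,0]])

```text
clock: 20.6
position: [0.4704, -0.2108, 0.1805]
eef_rot: [-2.092, 0.254, 2.093]
ft_force: [0.2, -0.5, -0.1]
opening: 0.0854
```

```bash
python3 - <<'E'
from h import *
for i in range(2): robot.snapshot('wrist')
s=snap('wrist','w4.png'); t=robot.snapshot('scene')['pixels']
c=[.470,-.2112]; print(proj(s,[[*c,.085]]))
cv2.imwrite('pics/w4c.png',np.hstack([s['pixels'][:,130:400],t[100:,130:440][:284].copy() if 0 else cv2.resize(t[120:312,130:450],(500,384)) ]))
E
python3 go.py -103.9 .470 -.2112 .04
```

```text
[[258.61015284 194.82663672]]
[0.1408, 0.0011, 0.0004] [0.002, 0.0, 0.0]
```

View pics/w4c.png

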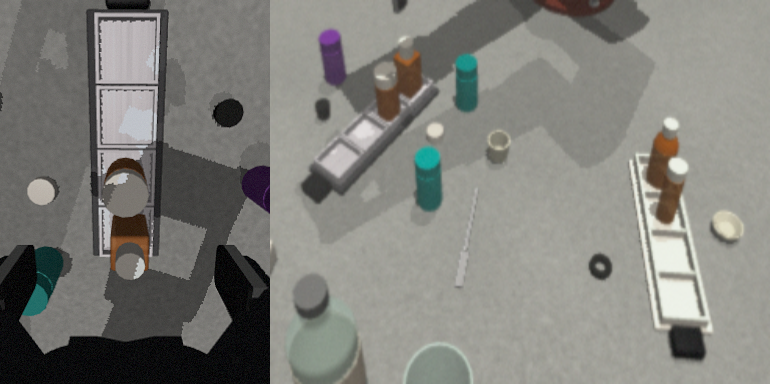

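The wide cap is at (256,193) against a predicted (259,195), and both placed bottles look upright. Grip.

apply_moves(grip=[100,100,100,100,100,100,100,100,100,40,20,0,0,0,0,0,0,0,0,0], delta_pos=[[0.01,0.001,0],[0.03,0.001,0],[0.055,0.001,0],[0.08,0.001,0],[0.105,0.001,0],[0.125,0.001,0],[0.136,0.001,0],[0.14,0.001,0],[0.14,0.001,0],[0.14,0.001,0],[0.14,0.001,0],[0.14,0.001,0],[0.14,0.001,0],[0.14,0.001,0],[0.14,0.001,0],[0.14,0.001,0],[0.14,0.001,0],[0.14,0.001,0],[0.13,0.001,0],[0.11,0.001,0]], twist=[[0,0,0],[0,0,0],[0,0,0],[0,0,0],[0,0,0],[0,0,0],[0,0,0],[0,0,0],[0,0,0],[0,0,0],[0,0,0],[0,0,0],[0,0,0],[0,0,0],[0,0,0],[0,0,0],[0,0,0],[0,0,0],[0,0,0],[0,0,0]])

```text
clock: 22.8
position: [0.4679, -0.2105, 0.0691]
eef_rot: [-2.086, 0.252, 2.098]
ft_force: [-0.1, -0.5, -1.8]
opening: 0.0381
```

```bash
python3 go.py -72 .5364 .2867 .22
```

```text
[-0.1497, -0.4994, 0.0537] [-0.556, 0.005, 0.003]
```

apply_moves(grip=[0,0,0,0,0,0,0,0,0,0,0,0,0,0,0,0,0,0,0,0], delta_pos=[[-0.02,0,0],[-0.045,0,0],[-0.07,0,0],[-0.1,-0.01,0.001],[-0.125,-0.035,0.004],[-0.14,-0.07,0.0075],[-0.15,-0.11,0.012],[-0.15,-0.155,0.017],[-0.15,-0.2,0.0215],[-0.15,-0.245,0.0265],[-0.15,-0.29,0.031],[-0.15,-0.335,0.036],[-0.15,-0.375,0.04],[-0.15,-0.41,0.044],[-0.15,-0.44,0.0475],[-0.15,-0.465,0.05],[-0.15,-0.484,0.052],[-0.15,-0.495,0.053],[-0.15,-0.4995,0.0535],[-0.15,-0.4995,0.0535]], twist=[[0,0,0],[0,0,0],[0,0,0],[-0.01,0,0],[-0.03,0,0],[-0.06,0,0],[-0.1,0,0],[-0.15,0,0],[-0.2,0,0],[-0.25,0,0],[-0.3,0,0],[-0.35,0,0],[-0.4,0,0],[-0.44,0,0],[-0.48,0,0],[-0.51,0,0],[-0.53,0,0],[-0.545,0,0],[-0.556,0,0],[-0.556,0,0]])

```text
clock: 24.8
position: [0.5381, 0.2855, 0.2206]
eef_rot: [2.051, 0.324, -2.052]
ft_force: [-0.8, 0.4, -1.2]
opening: 0.0386
```

apply_moves(grip=[0,0], delta_pos=[[0,0,0],[0,0,0]], twist=[[0,0,0],[0,0,0]])

```text
clock: 25.0
position: [0.5382, 0.2848, 0.2208]
eef_rot: [2.052, 0.323, -2.053]
ft_force: [0.2, 0.6, -1.2]
opening: 0.0382
```

```bash
python3 go.py -72 .5364 .2867 .035
```

```text
[0.1858, -0.0024, 0.0011] [-0.002, 0.0, -0.0]
```

apply_moves(grip=[0,0,0,0,0,0,0,0,0,0,0,0,0,0,0], delta_pos=[[0.01,-0.002,0.001],[0.03,-0.0025,0.001],[0.055,-0.0025,0.001],[0.08,-0.0025,0.001],[0.105,-0.0025,0.001],[0.125,-0.0025,0.001],[0.14,-0.0025,0.001],[0.15,-0.0025,0.001],[0.158,-0.0025,0.001],[0.166,-0.0025,0.001],[0.173,-0.0025,0.001],[0.179,-0.0025,0.001],[0.183,-0.0025,0.001],[0.185,-0.0025,0.001],[0.185,-0.0025,0.001]], twist=[[0,0,0],[0,0,0],[0,0,0],[0,0,0],[0,0,0],[0,0,0],[0,0,0],[0,0,0],[0,0,0],[0,0,0],[0,0,0],[0,0,0],[0,0,0],[0,0,0],[0,0,0]])

```text
clock: 26.5
position: [0.5367, 0.288, 0.0371]
eef_rot: [2.052, 0.325, -2.052]
ft_force: [-2.7, -1.2, 5.1]
opening: 0.0386
```

Floor contact at about 6 N. Release, lift, and go to the square bottle.

apply_moves(grip=[20,50,80,100,100,100,100,100,100,100,100,100,100,100,100,100], delta_pos=[[0,0,0],[0,0,0],[0,0,0],[0,0,0],[0,0,0],[0,0,0],[0,0,0],[-0.01,0,0],[-0.03,0,0],[-0.06,0,0],[-0.09,0,0],[-0.12,0,0],[-0.14,0,0],[-0.15,0,0],[-0.15,0,0],[-0.15,0,0]], twist=[[0,0,0],[0,0,0],[0,0,0],[0,0,0],[0,0,0],[0,0,0],[0,0,0],[0,0,0],[0,0,0],[0,0,0],[0,0,0],[0,0,0],[0,0,0],[0,0,0],[0,0,0],[0,0,0]])

```text
clock: 28.1
position: [0.5358, 0.2877, 0.185]
eef_rot: [2.051, 0.324, -2.053]
ft_force: [0.2, -0.5, -0.5]
opening: 0.0852
```

```bash
python3 go.py -103.9 .412 -.1988 .18
```

```text
[0.0053, 0.4245, 0.2679] [0.556, 0.001, -0.0]
```

apply_moves(grip=[100,100,100,100,100,100,100,100,100,100,100,100,100,100,100,100,100,100,100], delta_pos=[[0,0.01,0.006],[0,0.03,0.019],[0,0.06,0.038],[0,0.09,0.057],[0,0.12,0.076],[0,0.15,0.095],[0,0.18,0.114],[0,0.21,0.133],[0,0.24,0.151],[0,0.27,0.17],[0,0.3,0.189],[0,0.33,0.208],[0,0.36,0.227],[0.002,0.385,0.243],[0.004,0.404,0.255],[0.005,0.416,0.2625],[0.005,0.422,0.266],[0.005,0.4245,0.268],[0.005,0.4245,0.268]], twist=[[0,0,0],[0.02,0,0],[0.06,0,0],[0.1,0,0],[0.14,0,0],[0.18,0,0],[0.22,0,0],[0.26,0,0],[0.3,0,0],[0.34,0,0],[0.38,0,0],[0.42,0,0],[0.46,0,0],[0.49,0,0],[0.52,0,0],[0.54,0,0],[0.55,0,0],[0.556,0,0],[0.556,0,0]])

```text
clock: 30.0
position: [0.4125, -0.1982, 0.1805]
eef_rot: [-2.092, 0.254, 2.093]
ft_force: [-0.9, 0.0, 0.7]
opening: 0.085
```

```bash
python3 - <<'E'
from h import *
for i in range(2): robot.snapshot('wrist')
s=snap('wrist','w5.png'); t=robot.snapshot('scene')['pixels']
c=[.412,-.1988]; print(proj(s,[[*c,.095]]))
cv2.imwrite('pics/w5c.png',np.hstack([s['pixels'][:,110:400],cv2.resize(t[120:312,130:450],(500,384)) ]))
E
python3 go.py -103.9 .412 -.1988 .04
```

```text
[[258.81803136 198.62240765]]
[0.1408, 0.0011, 0.0005] [0.002, 0.0, 0.0]
```

View pics/w5c.png

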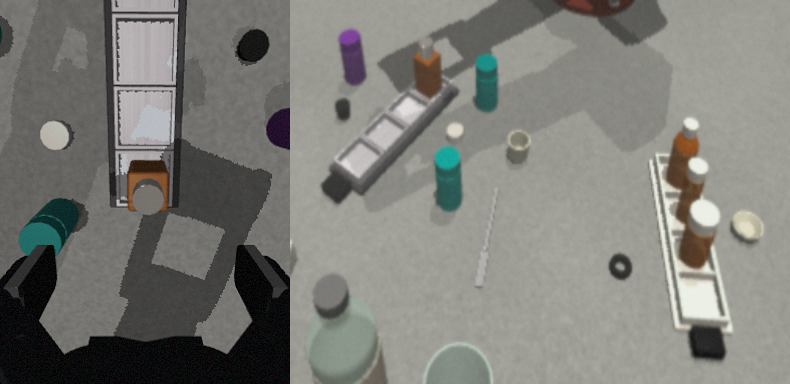

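Square cap at (258,197) matches. The teal look-alike at (150,238) is near the left finger, so I'll check the clearance.

Run:
```python
from h import *
w=load('w5.png'); t=load('top0.png')
for s,uv in ((w,(150,238)),(t,(286,240))):
  for z in (.06,.075,.09):
    p=ray(s,[uv],z)[0,:2]-[.412,-.1988]; a=np.radians(-103.9); Y=np.array([np.cos(a),np.sin(a)]); print(z,'jaw axis',(p@Y).round(4),'other',(p@[-Y[1],Y[0]]).round(4))
```

```text
0.06 jaw axis -0.1026 other -0.0502
0.075 jaw axis -0.0969 other -0.0433
0.09 jaw axis -0.0912 other -0.0364
0.06 jaw axis -0.0943 other -0.0477
0.075 jaw axis -0.0955 other -0.0472
0.09 jaw axis -0.0966 other -0.0468
```

Clear by about 18 mm. Grip.

apply_moves(grip=[100,100,100,100,100,100,100,100,100,40,20,0,0,0,0,0,0,0,0,0], delta_pos=[[0.01,0.001,0],[0.03,0.001,0],[0.055,0.001,0],[0.08,0.001,0],[0.105,0.001,0],[0.125,0.001,0],[0.136,0.001,0],[0.14,0.001,0],[0.14,0.001,0],[0.14,0.001,0],[0.14,0.001,0],[0.14,0.001,0],[0.14,0.001,0],[0.14,0.001,0],[0.14,0.001,0],[0.14,0.001,0],[0.14,0.001,0],[0.14,0.001,0],[0.13,0.001,0],[0.11,0.001,0]], twist=[[0,0,0],[0,0,0],[0,0,0],[0,0,0],[0,0,0],[0,0,0],[0,0,0],[0,0,0],[0,0,0],[0,0,0],[0,0,0],[0,0,0],[0,0,0],[0,0,0],[0,0,0],[0,0,0],[0,0,0],[0,0,0],[0,0,0],[0,0,0]])

```text
clock: 32.2
position: [0.4101, -0.1981, 0.0693]
eef_rot: [-2.086, 0.252, 2.097]
ft_force: [0.6, 0.2, -1.3]
opening: 0.0354
```

```bash
python3 go.py -72 .5935 .3052 .22
```

```text
[-0.1499, -0.5329, -0.0565] [-0.556, 0.005, 0.004]
```

apply_moves(grip=[0,0,0,0,0,0,0,0,0,0,0,0,0,0,0,0,0,0,0,0], delta_pos=[[-0.02,0,0],[-0.045,0,0],[-0.07,0,0],[-0.1,-0.015,-0.002],[-0.125,-0.042,-0.0045],[-0.14,-0.08,-0.0085],[-0.15,-0.122,-0.013],[-0.15,-0.168,-0.018],[-0.15,-0.215,-0.023],[-0.15,-0.262,-0.028],[-0.15,-0.309,-0.033],[-0.15,-0.356,-0.038],[-0.15,-0.4,-0.042],[-0.15,-0.438,-0.0465],[-0.15,-0.47,-0.05],[-0.15,-0.497,-0.0525],[-0.15,-0.517,-0.055],[-0.15,-0.528,-0.056],[-0.15,-0.533,-0.0565],[-0.15,-0.533,-0.0565]], twist=[[0,0,0],[0,0,0],[0,0,0],[-0.01,0,0],[-0.03,0,0],[-0.06,0,0],[-0.1,0,0],[-0.15,0,0],[-0.2,0,0],[-0.25,0,0],[-0.3,0,0],[-0.35,0,0],[-0.4,0,0],[-0.44,0,0],[-0.48,0,0],[-0.51,0,0],[-0.53,0,0],[-0.545,0,0],[-0.556,0,0],[-0.556,0,0]])

```text
clock: 34.2
position: [0.5946, 0.3041, 0.2204]
eef_rot: [2.05, 0.324, -2.053]
ft_force: [-0.8, -0.5, -0.2]
opening: 0.0351
```

apply_moves(grip=[0,0], delta_pos=[[0,0,0],[0,0,0]], twist=[[0,0,0],[0,0,0]])

```text
clock: 34.4
position: [0.5948, 0.3033, 0.2208]
eef_rot: [2.052, 0.323, -2.053]
ft_force: [-0.1, 0.0, -1.0]
opening: 0.0351
```

```bash
python3 go.py -72 .5935 .3052 .035
```

```text
[0.1858, -0.0022, 0.0006] [-0.001, 0.001, -0.0]
```

apply_moves(grip=[0,0,0,0,0,0,0,0,0,0,0,0,0,0,0], delta_pos=[[0.01,-0.002,0.001],[0.03,-0.002,0.001],[0.055,-0.002,0.001],[0.08,-0.002,0.001],[0.105,-0.002,0.001],[0.125,-0.002,0.001],[0.14,-0.002,0.001],[0.15,-0.002,0.001],[0.158,-0.002,0.001],[0.166,-0.002,0.001],[0.173,-0.002,0.001],[0.179,-0.002,0.001],[0.183,-0.002,0.001],[0.185,-0.002,0.001],[0.185,-0.002,0.001]], twist=[[0,0,0],[0,0,0],[0,0,0],[0,0,0],[0,0,0],[0,0,0],[0,0,0],[0,0,0],[0,0,0],[0,0,0],[0,0,0],[0,0,0],[0,0,0],[0,0,0],[0,0,0]])

```text
clock: 35.9
position: [0.5938, 0.3061, 0.0368]
eef_rot: [2.052, 0.325, -2.052]
ft_force: [-1.6, -0.5, 3.9]
opening: 0.0352
```

apply_moves(grip=[20,50,80,100,100,100,100,100,100,100,100,100,100,100,100,100,100,100,100,100], delta_pos=[[0,0,0],[0,0,0],[0,0,0],[0,0,0],[0,0,0],[0,0,0],[0,0,0],[-0.01,0,0],[-0.03,0,0],[-0.06,0,0],[-0.09,0,0],[-0.12,0,0],[-0.15,0.02,0],[-0.17,0.06,0],[-0.18,0.1,0],[-0.18,0.14,0],[-0.18,0.17,0],[-0.18,0.19,0],[-0.18,0.2,0],[-0.18,0.2,0]], twist=[[0,0,0],[0,0,0],[0,0,0],[0,0,0],[0,0,0],[0,0,0],[0,0,0],[0,0,0],[0,0,0],[0,0,0],[0,0,0],[0,0,0],[0,0,0],[0,0,0],[0,0,0],[0,0,0],[0,0,0],[0,0,0],[0,0,0],[0,0,0]])

```text
clock: 37.9
position: [0.6554, 0.115, 0.2158]
eef_rot: [2.053, 0.324, -2.053]
ft_force: [-0.0, 1.0, -0.1]
opening: 0.0859
```

Run:
```python
from h import *
a=snap('top','top9.png'); b=snap('scene','sc9.png')
u=np.array([.9511,.309]); c=np.array([.5079,.2774])
ims=[]
for s,(x0,x1,y0,y1) in ((a,(70,190,110,255)),(b,(330,450,140,285))):
    im=cv2.resize(s['pixels'][y0:y1,x0:x1],None,fx=3.2,fy=3.2,interpolation=cv2.INTER_CUBIC)
    for y,h in ((-.09,.1),(-.03,.092),(.03,.08),(.09,.09)):
        for z in (.006,h):
            q=(proj(s,[[*(c+y*u),z]])[0]-[x0,y0]+.5)*3.2; cv2.circle(im,tuple(int(k) for k in q),3,(0,255,0),1)
    ims.append(im)
cv2.imwrite('pics/fin.png',np.hstack(ims))
```

```text
(no output)
```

View pics/fin.png

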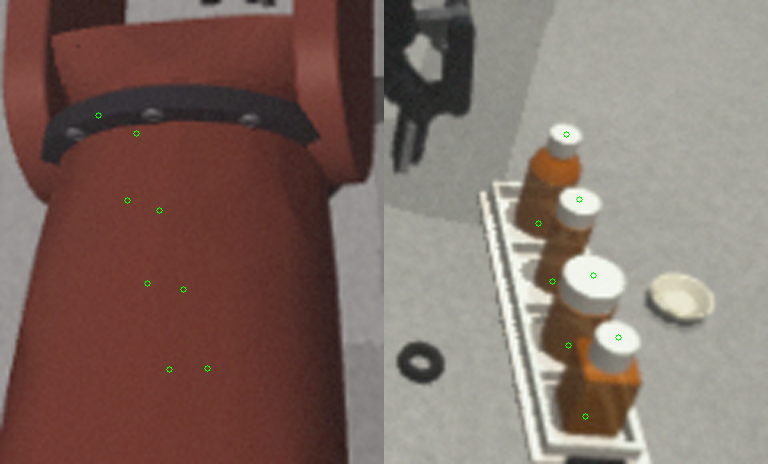

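The arm blocks the top view. In the scene view all four caps are within a few pixels of the predicted centres of upright bottles seated on the floor, in the right order, and the gripper is clear.

```bash
python3 -c "
from station import robot
print(robot.close_job(), robot.read_state()['clock'])"
```

```text
the job is handed in; nothing more can be done
the job is handed in; nothing more can be done
```

All four bottles are in the white rack in reverse order, and I handed the job in at about 38 s of the 136 s allowed. The hand-in reports no verdict, so the result rests on my own checks.

- **Placement:** counted from the end of the rack without the tab, the bottles are necked, slim, wide, square. From the carrier's tab they started as necked, slim, wide, square.
- **Forces:** the necked, wide and square bottles touched the floor with about 4–7 N before release. The slim bottle showed only about 1 N, so it may have dropped up to 1 mm when let go.
- **Last check:** in the final scene picture all four stand upright. Their caps lie within a few pixels (my estimate, a few mm) of where centred, seated bottles should appear. The gripper was open and clear of everything.
- **What failed:** the final top view was blocked by the arm, so it could not confirm the result. The only final evidence is that scene view.

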